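# Seat the mould insert and hold the upper half over it

### The job

Get the mould on the casting stand ready to close: first press the brass insert down with the fingertips until it is flush with the face of the lower mould half. Then pick up the other blue mould half, lift it over the tops of the row of three nozzle bottles beside the stand and hold it level about a centimetre above the lower half, lined up edge to edge with it (either way round), and finish there still holding it so that I can look into the gap. The two halves must never touch, and leave the bottles and the red knob standing where they are.

Things in the scene. Friction and masses are not known exactly. Their poses are not given: they have to be found in the camera images.
- stand: Fixed casting stand: two plywood plates on four steel posts with the blue lower mould half screwed on top. Origin at the centre of its underside on the bench, z up. The foot is 84 (x) x 104 (y) mm, the upper plate 76 x 100 mm with its top at 85 mm; on it the lower mould half, 60 (x) x 85 (y) x 26 mm, centred, its flat upper face 111 mm above the bench. A closed white pail 180 mm high and 280 mm across stands beside it, a few cm off towards the far right.
- face (a point): Centre of the flat upper face of the lower mould half, 111 mm above the bench; axes as the stand's: x across the 60 mm width, y along the 85 mm length, z up.
- insert (a joint): Travel (m) of the round brass insert in the middle of the lower mould half: 0 = its top stands 9 mm above the face, 0.009 = flush with the face and on its stop. It starts between 0 and 0.003. It slides straight down with a steady friction of about 7 N and stays where it is pushed.
- insert_top (a point): Centre of the flat top of the brass insert (30 mm in diameter); moves with it; z up.
- upper_half: Loose upper mould half lying on the bench: plain blue block 60 (x) x 85 (y) x 22 mm with a dark round disc and a short dark groove on top, together 24 mm high, about 0.12 kg. Origin at the centre of its flat underside, z up. Grip it from above across the 60 mm width (along its x). It fits the lower half either way round (half a turn about z makes no difference).
- bottle_red_tip: Small bottle with red nozzle, 42 mm in diameter, 135 mm high, one of the row of three between the stand and the loose mould half. Origin at the centre of its underside, z up.
- bottle_yellow_tip: Small bottle with yellow nozzle, 40 mm in diameter, 120 mm high, one of the row of three. Origin at the centre of its underside, z up.
- bottle_yellow_tip_2: Second bottle like it with yellow nozzle, 40 mm in diameter, 120 mm high, one of the row of three. Origin at the centre of its underside, z up.
- red_knob: Loose red cast knob, 55 mm in diameter, 44 mm high, on the bench towards the front edge. Origin at the centre of its underside, z up.
- blue_bottle: Big dark blue bottle with white cap, 69 mm wide, 165 mm high, on the left beyond the loose mould half. Origin at the centre of its underside, z up.
There are look-alikes about, which are no part of the job. Of the things that look like the upper_half, the larger one is meant.

How it is judged:
By the outcome, as a careful person would: the job done as asked, in the order asked, and still so for the second after the job is handed in, while the arm keeps its last pose, push and grip.
It also fails if it takes over 58 s, if anything falls off the work surface, if the arm or the gripper's body presses on something with over 40 N, if the wrist force passes 120 N, or if a joint passes its speed limit or range.

### The arm

A 6-joint arm with a two-finger parallel gripper is mounted at the origin on a cart in front of the work surface, level with it; the furniture and walls round the work are solid. World frame = base frame: x ahead of the robot, y to its left, z up, the work surface at z = 0. Lengths are in m, angles in rad, forces in N, time in s.
With the tool pointing down it reaches from about 0.25 to 0.775 m from the base axis. Payload 8.9 kg.
Tool frame: the origin (TCP) lies midway between the tips of the shut fingers; the grasp point (between the pads) lies 19 mm behind it; z points along the fingers, x is the direction in which the jaws open and shut, and the axes are right-handed (so a half turn about z gives the same grasp; the last joint's range is limited). The gripper opens to 85 mm and grips with 20 to 120 N. Pads are 22 mm wide; open, the fingers measure 114 mm over their backs; the gripper's body (76 mm by 85 mm) begins 54 mm behind the grasp point. The pads swing forward as they close: fully open they stand 13 mm farther back than shut.
Start: joints at [0.971, 0.291, -0.153, 1.127, 0, 1.431], TCP at [0.233, 0.47, 0.231] pointing down, gripper open.
Joint ranges: [-2.52, 2.52], [-0.91, 1.74], [-1.3, 1.37], [-1.96, 2.02], [-1.52, 1.47], [-3.14, 3.14]. Speed limits (rad/s): [2.22, 2.22, 2.79, 3.14, 3.14, 3.14].

### API

Orientations are given as a unit quaternion [w, x, y, z].
In Python, from workcell import arm gives the robot as it stands.
- The arm moves only by the tool carry_out, never from a script. Its argument "plan" is a list that holds one entry, the list of rows, each a list of 5 numbers: the shift along the tool's x, y, z in units of 40 mm (1.0 is 40 mm), then the turn about the tool's z in units of 5 degrees (1.0 is 5 degrees), then the closure, from -1 (fully open) to 1 (shut). In form: [[[tx, ty, tz, yaw, fingers], ...]]. A call has 1 to 20 rows; each row shifts and turns the commanded pose from where the row before left it, along the tool's axes as they then stand; what a row does not reach is not made up. A row lasts 1/8 s, in which the tool goes at most 62.5 mm and 10.7 degrees, less where a joint would pass 70% of its speed; a pose out of reach is approached as far as the arm can. A call is refused whole if a number of a shift passes 1 or a number of a turn 1, either way. A call with a gripper value outside its range is refused whole. The fingers move at their own pace and stop on an object; "squeeze" is the grip in N (left out, the last holds). Time passes only in rows, so rows that do not move let the fingers close. It gives the time, the measured TCP pose, the force and the opening at its end, in the units of the state.
- arm.sense(): the state, without advancing time (a new reading comes with each control period).
- arm.get_image(name): name is "scene" or "top" or "wrist"; returns the picture (384x512x3 uint8, red, green, blue); there is no depth.
- arm.calibration(name): a dict with "fx", "fy", "cx", "cy" (pixels), "rvec" (rotation vector, rad) and "tvec" (3), from world to camera coordinates, as OpenCV has them. Camera axes: x right, y down, z forward; pixel columns grow to the right and rows downward; lengths in m; the calibration is good to about 2 mm. A picture is of the moment at which its call begins: read the wrist's pose just before it. calibration takes no time and is no camera call; for the wrist camera it gives the pose at the moment of the call.
- arm.close_job(): hands the job in, once; it reports no verdict.
The state is a dict: "time_s": time; "joints": joint angles; "joint_vel": joint speeds; "joint_efforts": joint torques, N m; "tcp_pos": TCP position; "tcp_rot": TCP orientation; "ft_force": force on the tool from outside, world axes, zero at the start; "wrist_torque": the same for the moment, N m; "finger_gap": finger opening in m.
Only numpy, scipy, OpenCV 4.12 (cv2) and the standard library are available. Lean on these libraries where they do the work, as an engineer would, in place of code of your own. Each camera call takes 0.05 s, during which the arm holds its last target.

## Working session

There is one attempt and no reset: what is moved stays moved. The work goes in short steps, Python scripts to look and compute and a tool call to move; the robot and the scene stay as the last step left them, time stands still between calls to the robot, and variables do not carry over. Pictures are saved under pics/ and viewed, and the job is handed in when it is done.

Besides the shell and the picture viewer there is one more tool, called after "Request:" as name([rows], argument=value, ...), one row to a line, values as JSON. carry_out: Moves the arm, as the interface text tells. Its arguments: {"type":"object","properties":{"plan":{"type":"array","items":{"type":"array","items":{"type":"array","items":{"type":"number"}}}},"squeeze":{"type":"number"}},"required":["plan"]}

```bash
mkdir -p pics; ls; python3 - <<'E'
from workcell import arm
import cv2
s=arm.sense(); print(s)
for n in ["scene","top","wrist"]:
    c=arm.calibration(n); im=arm.get_image(n)
    print(n,c)
    cv2.imwrite(f"pics/{n}0.png",im[:,:,::-1])
E
```

```text
pics
{'time_s': 0.0, 'joints': array([ 9.70717593e-01,  2.91220179e-01, -1.54154330e-01,  1.12667354e+00,
       -1.77033196e-05,  1.43152502e+00]), 'joint_vel': array([ 0.00055894,  0.00077013, -0.00047817, -0.0002237 , -0.00022437,
        0.00052143]), 'joint_efforts': array([-2.51408550e-03, -5.37147081e+01,  3.31364751e+01,  1.61828776e-02,
       -2.29662564e-04,  1.17086671e-06]), 'tcp_pos': array([0.23319009, 0.46987867, 0.23075307]), 'tcp_rot': array([ 2.60852561e-04,  8.49903196e-01,  5.26938484e-01, -5.68977983e-04]), 'ft_force': array([-0.03920228,  0.45000865, -0.76506442]), 'wrist_torque': array([0.03271267, 0.05432176, 0.0030628 ]), 'finger_gap': 0.08545178301935515}
scene {'fx': 463.96873612500644, 'fy': 463.96873612500644, 'cx': 248.41414722112083, 'cy': 192.7316916586102, 'rvec': array([ 1.08172484, -2.14244101,  1.21554926]), 'tvec': array([0.51528557, 0.12069842, 0.96101147])}
top {'fx': 416.42220116515176, 'fy': 416.42220116515176, 'cx': 250.84013946296213, 'cy': 194.43552641023913, 'rvec': array([ 2.16404948, -2.20280953,  0.04381718]), 'tvec': array([0.3894303, 0.3797207, 0.9278479])}
wrist {'fx': 282.3473597208876, 'fy': 282.3473597208876, 'cx': 255.32593661809838, 'cy': 192.6308494706248, 'rvec': array([-2.45141814, -1.51855285, -0.22640374]), 'tvec': array([-0.52483607, -0.03809654,  0.37794753])}
```

View pics/scene0.png

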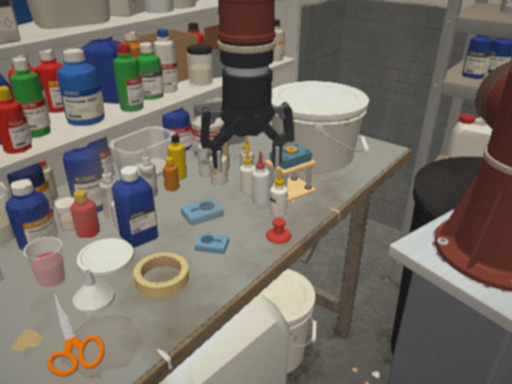

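View pics/top0.png

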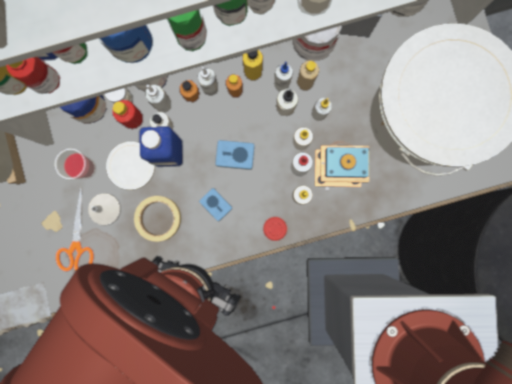

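View pics/wrist0.png

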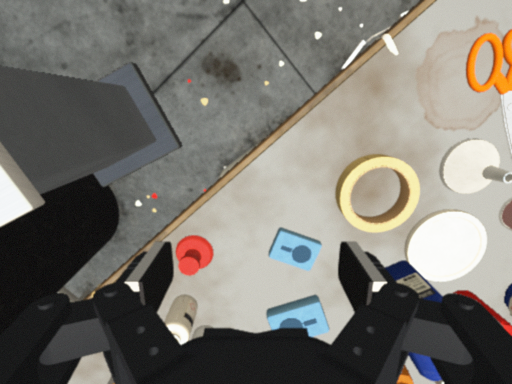

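The top view shows the stand's lower half at about (346,162) with the brass insert at (348,161). The loose upper half is at (235,154) and the smaller look-alike at (215,204). The three bottles stand near x=303, at rows 136, 161 and 195. The knob is at (275,229).

```bash
cat > h.py <<'E'
import numpy as np, cv2
from workcell import arm
def cam(n):
    c=arm.calibration(n); K=np.array([[c['fx'],0,c['cx']],[0,c['fy'],c['cy']],[0,0,1]])
    R=cv2.Rodrigues(np.array(c['rvec']))[0]; return K,R,np.array(c['tvec'])
def ray(c,px):
    K,R,t=c; d=R.T@np.linalg.solve(K,[px[0],px[1],1]); return -R.T@t,d
def onz(c,px,z):
    o,d=ray(c,px); return o+d*(z-o[2])/d[2]
def proj(c,P):
    K,R,t=c; p=K@(R@np.array(P)+t); return p[:2]/p[2]
def tri(c1,p1,c2,p2):
    o1,d1=ray(c1,p1);o2,d2=ray(c2,p2)
    d1/=np.linalg.norm(d1);d2/=np.linalg.norm(d2)
    s=np.linalg.lstsq(np.c_[d1,-d2],o2-o1,rcond=None)[0]
    a=o1+d1*s[0];b=o2+d2*s[1]; return (a+b)/2,np.linalg.norm(a-b)
def rect(c,cnt,z):
    """min-area rect of contour cast on plane z: centre, sides, angle of short side"""
    P=np.array([onz(c,p,z)[:2] for p in cnt.reshape(-1,2)])
    (cx,cy),(w,h),a=cv2.minAreaRect((P*1000).astype(np.float32))
    if w>h: w,h,a=h,w,a+90
    return (cx/1000,cy/1000),(w,h),a
E
python3 - <<'E'
from h import *
c=cam("top"); print("campos",-c[1].T@c[2]); s=cam("scene"); print("scene",-s[1].T@s[2])
im=cv2.imread("pics/top0.png"); hsv=cv2.cvtColor(im,cv2.COLOR_BGR2HSV)
for p in [(235,147),(340,152),(348,161),(303,161),(275,229)]: print(p,hsv[p[1],p[0]])
m=cv2.inRange(hsv,(90,70,110),(115,255,255))
cs,_=cv2.findContours(m,cv2.RETR_EXTERNAL,cv2.CHAIN_APPROX_NONE)
for k in cs:
    if cv2.contourArea(k)>150:
        M=cv2.moments(k)
        print(cv2.contourArea(k),M['m10']/M['m00'],M['m01']/M['m00'],[rect(c,k,z) for z in(.022,.111)])
for n,p,z in [("red",(303,161),.135),("y1",(303,136),.12),("y2",(303,195),.12),("knob",(275,229),.044),("insert",(348,161),.119),("bluecap",(151,139),.165)]:
    print(n,onz(c,p,z))
big=cv2.resize(im[90:250,180:400],None,fx=3.6,fy=3.6,interpolation=cv2.INTER_CUBIC); cv2.imwrite("pics/topz.png",big)
im=cv2.imread("pics/scene0.png"); cv2.imwrite("pics/scz.png",cv2.resize(im[130:260,160:340],None,fx=4.4,fy=4.4,interpolation=cv2.INTER_CUBIC))
E
```

```text
campos [0.33202439 0.36649382 0.95508511]
scene [-0.3103988   0.86663029  0.59685416]
(235, 147) [103  94 193]
(340, 152) [ 96  77 220]
(348, 161) [ 14  36 119]
(303, 161) [  0 155 123]
(275, 229) [  1 155 203]
489.0 215.293796864349 204.2474437627812 [((0.36552188110351563, 0.4627731018066406), (42.78468322753906, 62.16481399536133), 132.37894821166992), ((0.3623267822265625, 0.4535897216796875), (38.703765869140625, 56.235355377197266), 132.3789520263672)]
1017.5 346.57755937755934 162.03407043407043 [((0.4543639221191406, 0.16530474853515625), (61.02527618408203, 89.60282135009766), 178.411376953125), ((0.44269485473632814, 0.18449465942382812), (55.20452880859375, 81.0562744140625), 178.41138458251953)]
847.0 234.5401416765053 154.30932703659977 [((0.47763311767578126, 0.41792205810546873), (57.23381805419922, 81.54430389404297), 173.58602142333984), ((0.46374456787109375, 0.4130167236328125), (51.77470779418945, 73.76639556884766), 173.58602142333984)]
913.5 155.08958219303045 142.32621784345923 [((0.508748046875, 0.5975569458007812), (72.02692413330078, 73.56192779541016), 92.7479157447815), ((0.4918917236328125, 0.575517578125), (65.15681457519531, 66.54537963867188), 92.74788761138916)]
red [0.44392125 0.27626843 0.135     ]
y1 [0.49679257 0.27337644 0.12      ]
y2 [0.37740998 0.27629307 0.12      ]
knob [0.30846381 0.33077409 0.044     ]
insert [0.44432045 0.18416671 0.119     ]
bluecap [0.4881712  0.57029266 0.165     ]
```

View pics/topz.png

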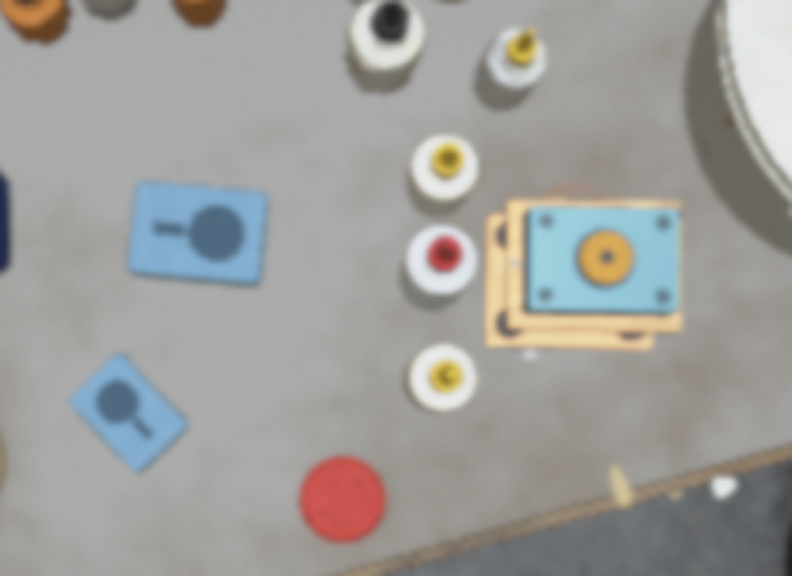

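View pics/scz.png

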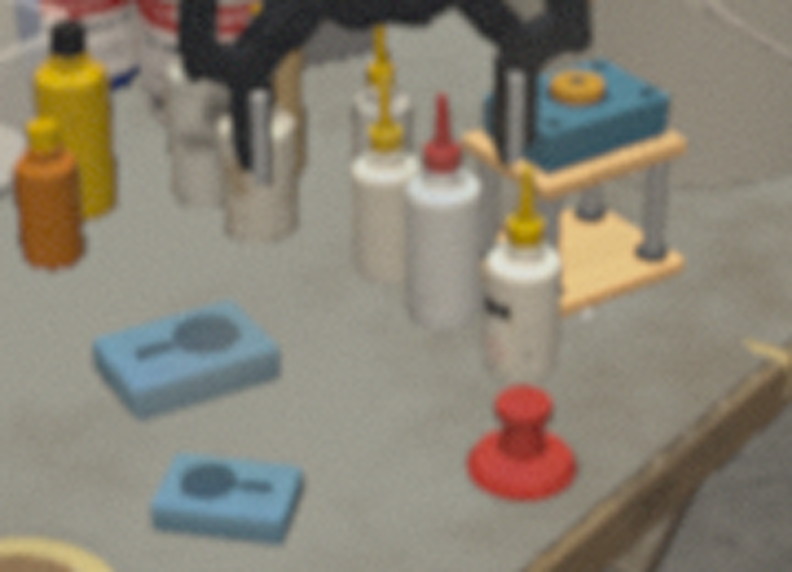

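Request:
carry_out([
  [[0,0,0,1,1],[0,0,0,1,1],[0,0,0,1,1],[0,0,0,1,1],[0,0,0,1,1],[0,0,0,1,1],[0,0,0,1,1],[0,0,0,1,1],[0,0,0,1,1],[0,0,0,1,1],[0,0,0,1,1],[0,0,0,1,1],[0,0,0,1,1],[0.7,0.7,0,0,1],[0.7,0.7,0,0,1],[0.7,0.7,0,0,1],[0.7,0.7,0,0,1],[0,0,0,0,1]],
])

```text
time_s: 2.4
tcp_pos: [0.3441, 0.3539, 0.2311]
tcp_rot: [0.0, 1.0, -0.014, 0.0]
ft_force: [0.4, 0.1, 1.0]
finger_gap: 0.0002
```

```bash
python3 - <<'E'
from h import *
s=arm.sense(); print(s['tcp_pos'],s['tcp_rot'],s['joints'],s['ft_force'])
c=cam("wrist"); print("cam",-c[1].T@c[2]); im=arm.get_image("wrist")[:,:,::-1].copy(); cv2.imwrite("pics/w1.png",im)
print(proj(c,(.444,.184,.119)),proj(c,(.478,.418,.022)),proj(c,s['tcp_pos']))
print("pail",[onz(cam("top"),p,.18)[:2] for p in [(381,95),(520,95),(450,25),(450,167)]])
E
```

```text
[0.344062   0.35391515 0.23112662] [ 2.85476093e-04  9.99903855e-01 -1.38635729e-02  7.89909432e-06] [ 6.51583857e-01  2.31612458e-01 -2.33839031e-01  1.10568492e+00
 -4.58888004e-04  2.25010830e+00] [0.40676417 0.08932956 0.95585362]
cam [0.34691414 0.42698904 0.37368721]
[348.70969408 333.69467057] [364.47232323 112.22666104] [253.59387028 244.45862776]
pail [array([0.55971444, 0.13187576]), array([ 0.55385631, -0.1263343 ]), array([ 0.69125386, -0.00268548]), array([0.42120647, 0.00934769])]
```

View pics/w1.png

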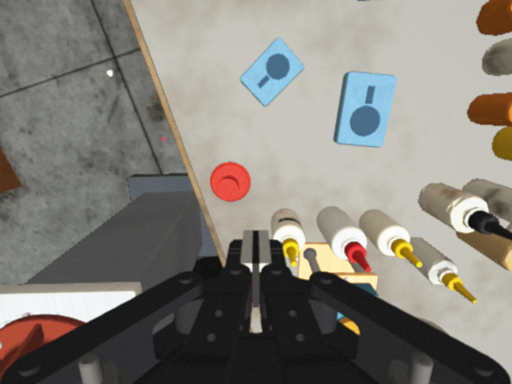

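The wrist view shows the loose half at about (366,110), the look-alike at (272,72), the knob at (230,181), and the stand partly hidden by the fingers. I'll measure the loose half here, then step to where the stand is in clear view.

Request:
carry_out([
  [[-0.2,0.9,0,0,1],[-0.2,0.9,0,0,1],[-0.2,0.9,0,0,1],[0,0,0,0,1],[0,0,0,0,1]],
])

```text
time_s: 3.08
tcp_pos: [0.3161, 0.249, 0.2315]
tcp_rot: [-0.0, 1.0, -0.012, 0.0]
ft_force: [0.7, -0.1, -0.9]
finger_gap: -0.0001
```

```bash
cat >> h.py <<'E'
def blues(c,im,zs,lo=(90,60,90),hi=(115,255,255),mina=400):
    hsv=cv2.cvtColor(im,cv2.COLOR_BGR2HSV); m=cv2.inRange(hsv,lo,hi)
    cs,_=cv2.findContours(m,cv2.RETR_EXTERNAL,cv2.CHAIN_APPROX_NONE)
    for k in cs:
        if cv2.contourArea(k)>mina:
            M=cv2.moments(k); print(int(cv2.contourArea(k)),round(M['m10']/M['m00']),round(M['m01']/M['m00']),*[(z,np.round(np.hstack(rect(c,k,z)),4)) for z in zs])
E
python3 - <<'E'
from h import *
s=arm.sense(); print(s['tcp_pos'],s['tcp_rot'])
c=cam("wrist"); im=arm.get_image("wrist")[:,:,::-1].copy(); cv2.imwrite("pics/w2.png",im)
print("cam",-c[1].T@c[2],proj(c,(.444,.184,.119)))
blues(c,im,[.022,.111])
E
```

```text
[0.31613172 0.24902284 0.23151112] [-3.81263141e-04  9.99927913e-01 -1.19975864e-02  2.86351856e-04]
cam [0.3186472  0.32189888 0.37415797] [383.11657253 248.23098379]
4269 381 240 (0.022, array([4.874000e-01, 1.417000e-01, 8.041080e+01, 1.149808e+02,
       1.781359e+02])) (0.111, array([  0.4447,   0.1872,  60.0888,  85.922 , 178.1358]))
2917 395 26 (0.022, array([ 0.4752,  0.4043, 56.9573, 61.9085, 83.6632])) (0.111, array([ 0.4357,  0.3835, 42.5627, 46.2624, 83.6631]))
```

View pics/w2.png

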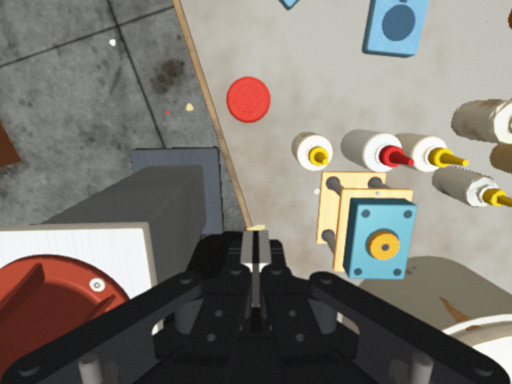

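The wrist view shows the lower half clearly: top face at about x 350–415, y 199–278, brass insert at (384,245), and four screw heads near the corners.

```bash
python3 - <<'E'
from h import *
im=cv2.imread("pics/w2.png"); hsv=cv2.cvtColor(im,cv2.COLOR_BGR2HSV)
print(hsv[240,343:358].tolist()); print(hsv[192:206,385].tolist())
c=cam("wrist")
for v in (170,185,195): print(v); blues(c,im,[.111],lo=(85,60,v))
m=cv2.inRange(hsv,(8,120,120),(28,255,255)); m[:225]=0;m[265:]=0;m[:,:368]=0;m[:,402:]=0
k=max(cv2.findContours(m,cv2.RETR_EXTERNAL,cv2.CHAIN_APPROX_NONE)[0],key=cv2.contourArea)
P=np.array([onz(c,p,.117)[:2] for p in k.reshape(-1,2)],np.float32); print("insert",cv2.minEnclosingCircle(P*1000), P.mean(0))
cv2.imwrite("pics/w2z.png",cv2.resize(im[180:300,310:450],None,fx=5,fy=5,interpolation=cv2.INTER_CUBIC))
im=cv2.imread("pics/w1.png")
# pose of w1: known from earlier camera; derive by tool-fixed camera
s=arm.sense()
from scipy.spatial.transform import Rotation as Ro
def T(p,q): 
    M=np.eye(4);M[:3,:3]=Ro.from_quat(np.r_[q[1:],q[0]]).as_matrix();M[:3,3]=p;return M
W=np.eye(4);W[:3,:3]=c[1];W[:3,3]=c[2]
X=W@T(s['tcp_pos'],s['tcp_rot']); print("camera in tool", np.round(X,4).tolist())
W1=X@np.linalg.inv(T([0.344062,0.35391515,0.23112662],[2.85476093e-04,9.99903855e-01,-1.38635729e-02,7.89909432e-06]))
c1=(c[0],W1[:3,:3],W1[:3,3]); print(-c1[1].T@c1[2])
h1=cv2.cvtColor(im,cv2.COLOR_BGR2HSV); print(h1[110,334:346].tolist())
for v in (150,190,205): print(v); blues(c1,im,[.022],lo=(85,60,v))
E
```

```text
[[25, 72, 255], [22, 86, 255], [17, 88, 166], [98, 70, 69], [97, 128, 68], [96, 105, 68], [96, 113, 70], [95, 114, 67], [99, 119, 71], [96, 114, 94], [96, 113, 144], [96, 106, 190], [96, 96, 220], [95, 96, 221], [96, 99, 221]]
[[26, 64, 254], [25, 62, 254], [26, 64, 254], [26, 62, 255], [25, 68, 255], [19, 91, 235], [27, 40, 120], [98, 96, 85], [97, 122, 86], [95, 121, 84], [95, 120, 83], [97, 114, 92], [97, 119, 129], [95, 109, 188]]
170
4037 382 241 (0.111, array([  0.4456,   0.186 ,  58.1362,  83.1854, 177.9778]))
2587 397 26 (0.111, array([ 0.4375,  0.3846, 40.2169, 42.5779, 83.6035]))
185
3969 382 241 (0.111, array([  0.4456,   0.186 ,  57.8195,  82.668 , 177.8604]))
2553 397 26 (0.111, array([ 0.4377,  0.3847, 39.8817, 42.324 , 83.7477]))
195
3888 382 241 (0.111, array([  0.4456,   0.1859,  57.4386,  82.0431, 177.6923]))
2539 397 26 (0.111, array([ 0.4377,  0.3847, 39.8202, 42.2093, 83.6749]))
insert ((445.02349853515625, 187.0762939453125), 16.390783309936523) [0.4446937  0.18675937]
camera in tool [[1.0, 0.0006, -0.0012, -0.001], [-0.0009, 0.9577, -0.2878, 0.0289], [0.001, 0.2878, 0.9577, 0.1576], [0.0, 0.0, 0.0, 1.0]]
[0.34691205 0.42697681 0.37365933]
[[30, 13, 198], [27, 14, 201], [20, 11, 200], [30, 10, 172], [93, 27, 112], [98, 85, 96], [98, 82, 106], [99, 89, 129], [99, 95, 180], [100, 95, 228], [100, 96, 232], [101, 91, 231]]
150
3343 366 109 (0.022, array([  0.4791,   0.4201,  57.4817,  82.7737, 173.4794]))
2179 272 72 (0.022, array([  0.3669,   0.4652,  43.7999,  63.0467, 132.6378]))
190
3261 366 109 (0.022, array([  0.4796,   0.4203,  56.4983,  82.1034, 173.5278]))
2144 272 72 (0.022, array([  0.3672,   0.4654,  43.7076,  62.3563, 132.8317]))
205
3225 366 109 (0.022, array([  0.4797,   0.4202,  56.3299,  81.4968, 173.473 ]))
2066 272 71 (0.022, array([  0.3671,   0.4656,  42.319 ,  61.6944, 132.3323]))
```

View pics/w2z.png

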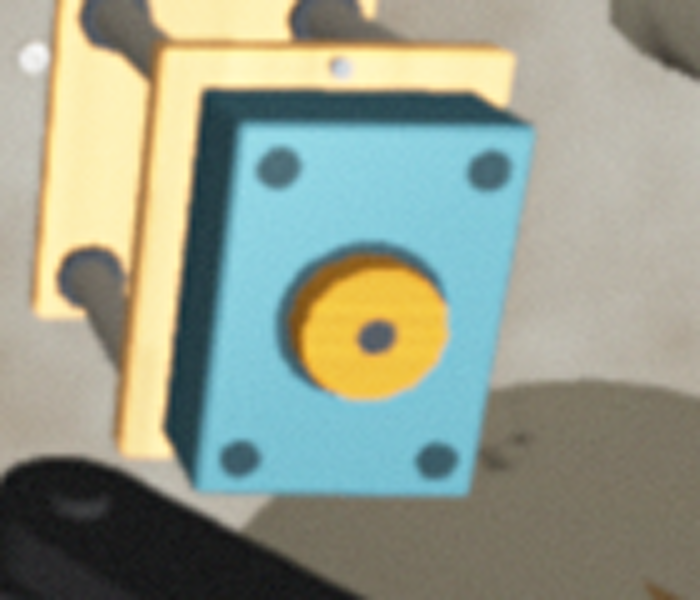

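Request:
carry_out([
  [[0.81,0.38,0,0.1,1],[0.81,0.38,0,0,1],[0.81,0.38,0,0,1],[0.82,0.36,0,0,1],[0,0,0,0,1],[0,0,0.8,0,1],[0,0,0.8,0,1],[0,0,0.6,0,1],[0,0,0,0,1],[0,0,0,0,1]],
])

```text
time_s: 4.38
tcp_pos: [0.4443, 0.1849, 0.1441]
tcp_rot: [-0.0, 1.0, -0.016, 0.0]
ft_force: [0.3, 0.3, 0.8]
finger_gap: -0.0001
```

```bash
python3 - <<'E'
from h import *
s=arm.sense(); print(s['tcp_pos'],s['tcp_rot'],s['ft_force'])
for n in("top","scene"):
    im=arm.get_image(n)[:,:,::-1].copy(); cv2.imwrite(f"pics/{n}3.png",im)
    c=cam(n); print(n,proj(c,s['tcp_pos']))
    if n=="scene": cv2.imwrite("pics/sc3z.png",cv2.resize(im[100:220,230:350],None,fx=5,fy=5,interpolation=cv2.INTER_CUBIC))
E
```

```text
[0.44433468 0.18486987 0.14411487] [-1.39070737e-04  9.99869460e-01 -1.61528991e-02  3.57998161e-04] [0.25231991 0.34516315 0.82093104]
top [350.40114236 159.22793965]
scene [291.69901979 138.17394296]
```

View pics/sc3z.png

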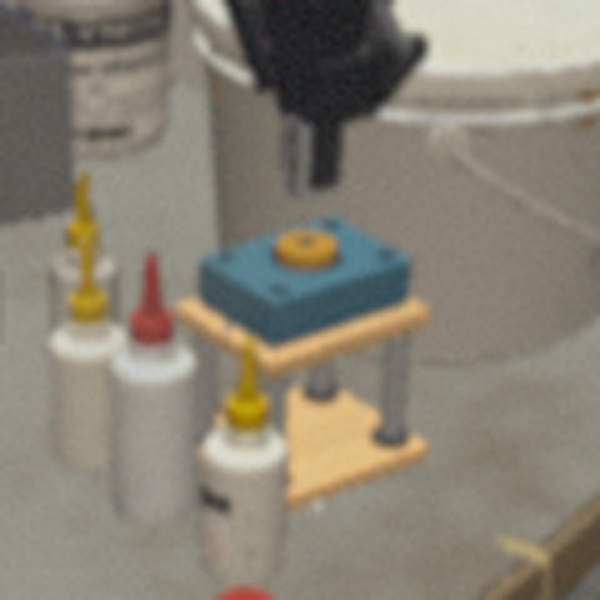

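The shut fingertips hang right over the insert (zoom (310,190) above (307,248)). Now I'll press.

Request:
carry_out([
  [[0,0,0.25,0,1],[0,0,0.25,0,1],[0,0,0.1,0,1],[0,0,0.05,0,1],[0,0,0.05,0,1],[0,0,0,0,1],[0,0,0,0,1]],
])

```text
time_s: 5.35
tcp_pos: [0.4442, 0.1842, 0.1153]
tcp_rot: [-0.0, 1.0, -0.017, 0.0]
ft_force: [-0.4, 0.0, 0.4]
finger_gap: -0.0
```

Request:
carry_out([
  [[0,0,0.05,0,1],[0,0,0,0,1],[0,0,0,0,1]],
])

```text
time_s: 5.72
tcp_pos: [0.4443, 0.1842, 0.1134]
tcp_rot: [-0.0, 1.0, -0.017, 0.0]
ft_force: [-0.1, -0.2, 4.4]
finger_gap: 0.0002
```

Request:
carry_out([
  [[0,0,0.05,0,1],[0,0,0,0,1],[0,0,0,0,1]],
])

```text
time_s: 6.1
tcp_pos: [0.4444, 0.1842, 0.1114]
tcp_rot: [-0.0, 1.0, -0.017, 0.0]
ft_force: [-0.0, -0.4, 3.9]
finger_gap: 0.0
```

Request:
carry_out([
  [[0,0,0.03,0,1],[0,0,0,0,1],[0,0,0,0,1]],
])

```text
time_s: 6.48
tcp_pos: [0.4444, 0.1842, 0.111]
tcp_rot: [-0.0, 1.0, -0.017, 0.0]
ft_force: [-4.1, -0.7, 15.3]
finger_gap: 0.0
```

Request:
carry_out([
  [[0,0,0.03,0,1],[0,0,0,0,1],[0,0,0,0,1]],
])

```text
time_s: 6.85
tcp_pos: [0.4444, 0.1842, 0.111]
tcp_rot: [-0.0, 1.0, -0.017, 0.001]
ft_force: [-9.2, -3.1, 31.9]
finger_gap: -0.0001
```

The press reached the stop at z = 0.1110, with the force rising to 32 N. I'll back off and check by eye.

Request:
carry_out([
  [[0,0,-0.1,0,1],[0,0,-0.5,0,1],[0,0,-0.8,0,1],[0,0,-0.9,0,1],[0,0,-0.8,0,0],[-0.81,-0.38,0,0,-1],[-0.81,-0.38,0,0,-1],[-0.81,-0.38,0,0,-1],[-0.81,-0.38,0,0,-1],[0,0,0,0,-1],[0,0,0,0,-1]],
])

```text
time_s: 8.22
tcp_pos: [0.317, 0.2492, 0.2328]
tcp_rot: [0.0, 1.0, -0.016, 0.0]
ft_force: [0.2, -0.0, -0.8]
finger_gap: 0.086
```

```bash
python3 - <<'E'
from h import *
s=arm.sense(); print(s['tcp_pos'],s['tcp_rot'],s['ft_force'])
c=cam("wrist"); im=arm.get_image("wrist")[:,:,::-1].copy(); cv2.imwrite("pics/w4.png",im)
blues(c,im,[.111],lo=(85,60,150))
a=cv2.resize(im[170:290,310:450],None,fx=4,fy=4,interpolation=cv2.INTER_CUBIC)
im=arm.get_image("scene")[:,:,::-1].copy(); b=cv2.resize(im[125:195,255:330],None,fx=3,fy=3,interpolation=cv2.INTER_CUBIC)
o=np.zeros((480,800,3),np.uint8);o[:a.shape[0],:a.shape[1]]=a;o[:b.shape[0],570:570+b.shape[1]]=b
cv2.imwrite("pics/w4z.png",o)
E
```

```text
[0.31699797 0.2492181  0.23284873] [ 4.23042405e-05  9.99865693e-01 -1.63878676e-02  1.78704249e-04] [ 0.2402849  -0.01288549 -0.77960606]
2421 386 230 (0.111, array([  0.4454,   0.1857,  58.7153,  84.0321, 178.0558]))
2581 394 25 (0.111, array([ 0.4379,  0.384 , 39.7178, 43.1559, 83.6511]))
```

View pics/w4z.png

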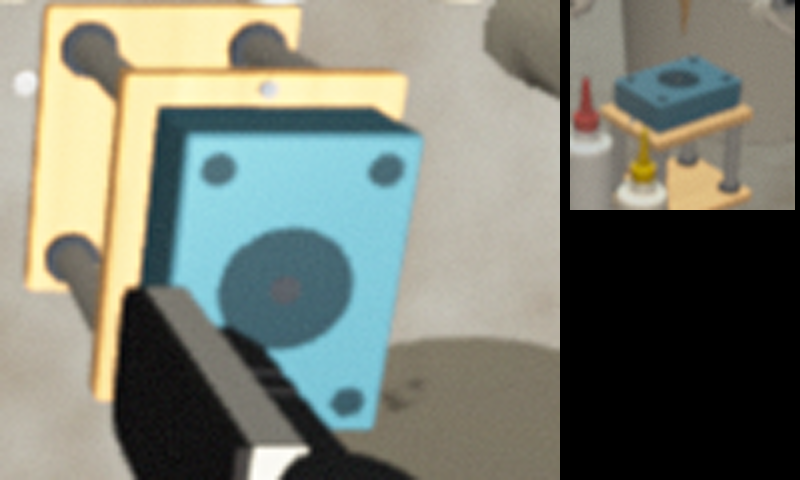

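The insert is flush: the pocket at zoom (285,288) shows no raised rim in either view. Next, over the loose half.

Request:
carry_out([
  [[0,0,0,0.92,-1],[0.59,-0.785,0,0,-1],[0.59,-0.785,0,0,-1],[0.59,-0.785,0,0,-1],[0.59,-0.785,0,0,-1],[0.59,-0.785,0,0,-1],[0.59,-0.785,0,0,-1],[0,0,0,0,-1],[0,0,1,0,-1],[0,0,1,0,-1],[0,0,0,0,-1],[0,0,0,0,-1]],
])

```text
time_s: 9.82
tcp_pos: [0.4793, 0.4203, 0.1545]
tcp_rot: [-0.0, 0.998, -0.057, 0.001]
ft_force: [-0.2, -0.2, 0.9]
finger_gap: 0.0855
```

```bash
python3 - <<'E'
from h import *
s=arm.sense(); print(s['tcp_pos'],s['tcp_rot'],s['ft_force'])
c=cam("wrist"); im=arm.get_image("wrist")[:,:,::-1].copy(); cv2.imwrite("pics/w5.png",im)
blues(c,im,[.022],lo=(85,50,150)); blues(c,im,[.022],lo=(85,50,100))
t=arm.get_image("top")[:,:,::-1].copy(); cv2.imwrite("pics/top5.png",t)
E
```

```text
[0.47930036 0.42029539 0.15449216] [-4.24673398e-04  9.98375435e-01 -5.69733851e-02  5.85648311e-04] [-0.20750569 -0.19986816  0.86987854]
4350 255 181 (0.022, array([  0.4802,   0.4203,  57.4212,  81.1376, 173.4172]))
2764 137 149 (0.022, array([  0.3703,   0.4667,  43.3466,  62.2071, 132.8783]))
4530 255 180 (0.022, array([  0.4801,   0.4217,  58.1227,  84.0044, 173.4184]))
2919 138 149 (0.022, array([  0.3716,   0.4672,  44.4456,  64.8654, 132.8783]))
559 227 4 (0.022, array([ 0.4869,  0.5768,  8.1308, 85.2983, 83.4717]))
```

View pics/w5.png

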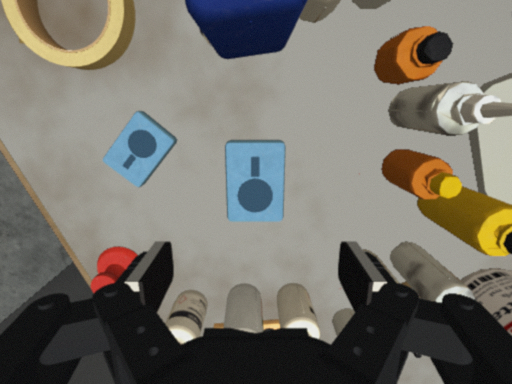

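The block lies centred and square between the open fingers (255,181), 57x82 mm by contour, at (0.480, 0.420). Descend and grip.

Request:
carry_out([
  [[0,0,0.9,0,-1],[0,0,0.9,0,-1],[0,0,0.9,0,-1],[0,0,0.6,0,-1],[0,0,0.5,0,-1],[0,0,0,0,-1],[0,0,0,0,-1]],
])

```text
time_s: 10.8
tcp_pos: [0.4796, 0.4211, 0.0025]
tcp_rot: [-0.001, 0.998, -0.057, 0.001]
ft_force: [-1.3, -0.3, 0.4]
finger_gap: 0.0853
```

Request:
carry_out([
  [[0,0,0,0,0],[0,0,0,0,0.3],[0,0,0,0,1],[0,0,0,0,1],[0,0,0,0,1],[0,0,0,0,1]],
], squeeze=45)

```text
time_s: 11.55
tcp_pos: [0.4793, 0.4208, 0.0023]
tcp_rot: [-0.001, 0.998, -0.057, 0.001]
ft_force: [-1.1, 0.1, 6.2]
finger_gap: 0.059
```

Request:
carry_out([
  [[0,0,-0.2,0,1],[0,0,-0.4,0,1],[0,0,-0.7,0,1],[0,0,-0.8,0,1],[0,0,-0.9,0,1],[0,0,-0.9,0,1],[0,0,-0.8,0,1],[0,0,-0.6,0,1],[0,0,0,0,1],[0,0,0,0,1]],
])

```text
time_s: 12.8
tcp_pos: [0.4782, 0.4201, 0.2123]
tcp_rot: [0.0, 0.998, -0.057, -0.0]
ft_force: [-0.6, 0.0, -1.8]
finger_gap: 0.0591
```

```bash
python3 - <<'E'
from h import *
s=arm.sense(); print(s['tcp_pos'],s['tcp_rot'],s['ft_force'],s['finger_gap'])
c=cam("wrist"); im=arm.get_image("wrist")[:,:,::-1].copy()
z=s['tcp_pos'][2]-.0023+.022
blues(c,im,[z],lo=(85,50,100),mina=1500)
i2=arm.get_image("scene")[:,:,::-1].copy(); cv2.imwrite("pics/sc6z.png",cv2.resize(i2[80:260,150:350],None,fx=3.2,fy=3.2,interpolation=cv2.INTER_CUBIC)); cv2.imwrite("pics/w6.png",im)
E
```

```text
[0.4782331  0.42008583 0.2122945 ] [ 2.62809477e-04  9.98389487e-01 -5.67295216e-02 -3.53302293e-04] [-0.56724789  0.00482221 -1.79831792] 0.05908956108589849
17636 255 250 (np.float64(0.23199449737141054), array([  0.4794,   0.4218,  57.2546,  85.2226, 173.4804]))
2062 159 142 (np.float64(0.23199449737141054), array([  0.4446,   0.4832,  16.6156,  23.8732, 132.8579]))
2907 249 17 (np.float64(0.23199449737141054), array([ 0.4892,  0.5252, 12.8403, 35.3521, 83.4712]))
```

View pics/w6.png

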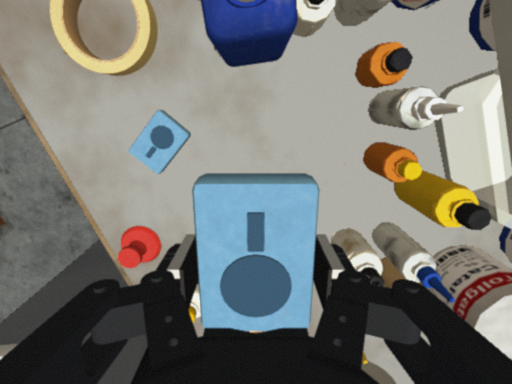

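View pics/sc6z.png

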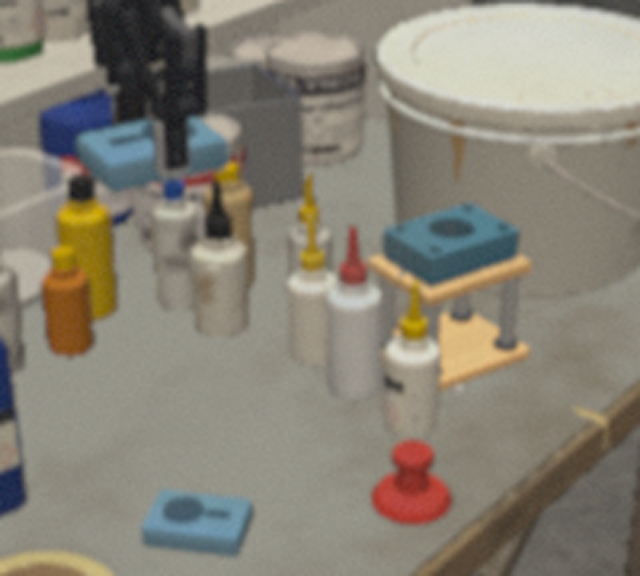

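Held level and square. Bottles, knob and stand are undisturbed. Carry over at about 0.21 m, above the 135 mm tops.

Request:
carry_out([
  [[0,0,0,-0.9,1],[-0.06,0.4,0,0,1],[-0.08,0.8,0,0,1],[-0.08,0.8,0,0,1],[-0.08,0.8,0,0,1],[-0.08,0.8,0,0,1],[-0.08,0.8,0,0,1],[-0.08,0.8,0,0,1],[-0.07,0.67,0,0,1],[0,0,0,0,1],[0,0,0.5,0,1],[0,0,0.5,0,1],[0,0,0.3,0,1],[0,0,0,0,1],[0,0,0,0,1],[0,0,0,0,1]],
])

```text
time_s: 14.9
tcp_pos: [0.4465, 0.1868, 0.1615]
tcp_rot: [-0.0, 1.0, -0.017, 0.001]
ft_force: [-0.9, -0.4, -1.4]
finger_gap: 0.059
```

```bash
cat > look.py <<'E'
import sys
from h import *
n=sys.argv[1]
s=arm.sense(); print(s['tcp_pos'],s['tcp_rot'],s['ft_force'],s['finger_gap'],s['time_s'])
im=arm.get_image("scene")[:,:,::-1].copy(); cv2.imwrite(f"pics/s{n}.png",im); cv2.imwrite(f"pics/s{n}z.png",cv2.resize(im[100:200,240:350],None,fx=6,fy=6,interpolation=cv2.INTER_CUBIC))
im=arm.get_image("top")[:,:,::-1].copy(); cv2.imwrite(f"pics/t{n}.png",im); cv2.imwrite(f"pics/t{n}z.png",cv2.resize(im[110:220,280:410],None,fx=5,fy=5,interpolation=cv2.INTER_CUBIC))
c=cam("wrist"); im=arm.get_image("wrist")[:,:,::-1].copy(); cv2.imwrite(f"pics/w{n}.png",im)
E
python3 look.py 7
```

```text
[0.44652312 0.18677396 0.16154594] [-1.46546503e-04  9.99847944e-01 -1.74281551e-02  5.70855214e-04] [-0.92899171 -0.36244162 -1.38709788] 0.058998305003060574 14.9
```

View pics/s7z.png

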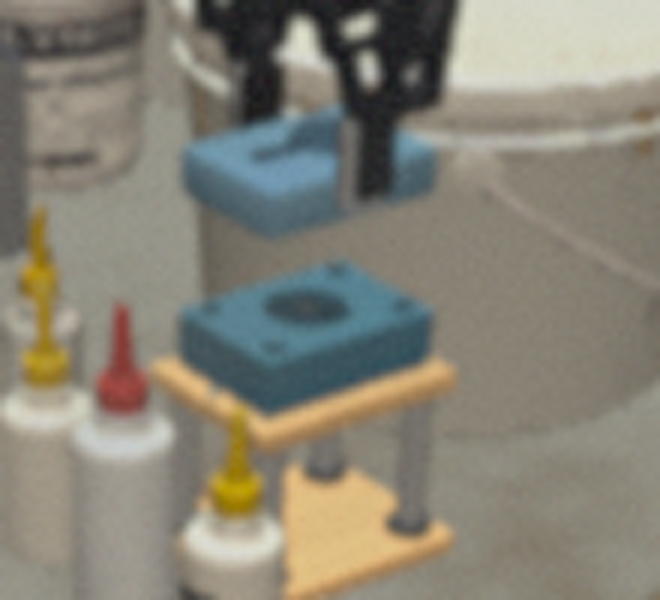

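View pics/w7.png

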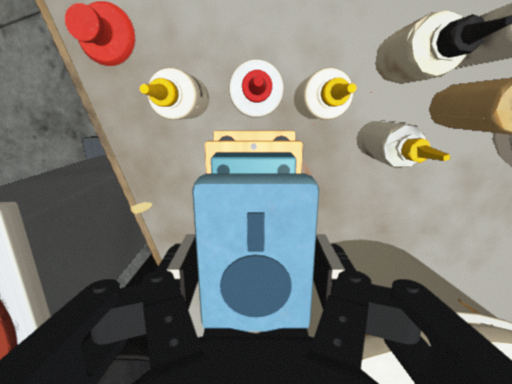

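View pics/t7z.png

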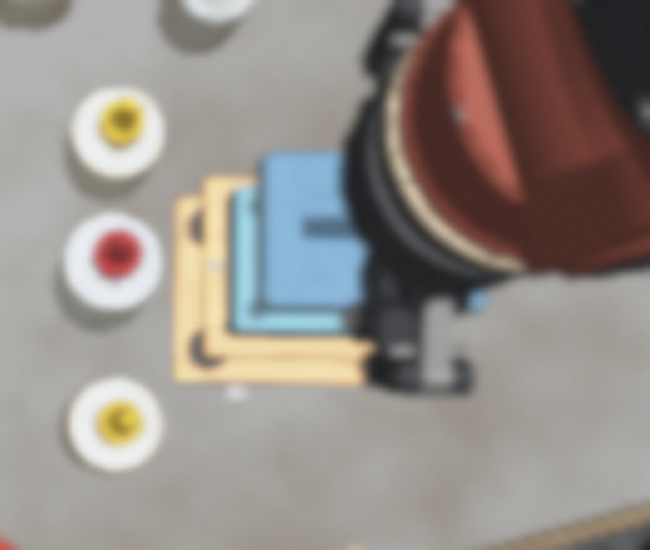

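The held half is above the lower half with the gap clear in every view. Now I'll measure the relative alignment from the edges in the wrist and top pictures.

```bash
python3 - <<'E'
from h import *
im=cv2.imread("pics/w7.png"); g=im[:,:,1].astype(int)  # green
print("col255 rows140-192",list(zip(range(140,193),g[140:193,250].tolist(),im[140:193,250,0].tolist())))
for r in (163,170,190,230): print(r,"L",list(enumerate(im[r,185:218,2].tolist(),185)),"R",list(enumerate(im[r,285:325,2].tolist(),285)))
cv2.imwrite("pics/w7z.png",cv2.resize(im[125:235,185:325],None,fx=5,fy=5,interpolation=cv2.INTER_CUBIC))
E
```

```text
col255 rows140-192 [(140, 187, 122), (141, 181, 111), (142, 228, 149), (143, 236, 169), (144, 230, 175), (145, 227, 184), (146, 228, 191), (147, 226, 185), (148, 232, 186), (149, 235, 176), (150, 236, 175), (151, 208, 151), (152, 130, 104), (153, 75, 80), (154, 70, 79), (155, 69, 78), (156, 83, 95), (157, 130, 142), (158, 163, 177), (159, 188, 205), (160, 199, 213), (161, 204, 219), (162, 204, 218), (163, 204, 218), (164, 202, 216), (165, 205, 218), (166, 205, 218), (167, 204, 219), (168, 205, 217), (169, 204, 216), (170, 203, 217), (171, 204, 218), (172, 193, 208), (173, 144, 154), (174, 99, 107), (175, 94, 102), (176, 100, 107), (177, 105, 112), (178, 111, 121), (179, 120, 130), (180, 123, 135), (181, 128, 139), (182, 134, 142), (183, 147, 162), (184, 173, 201), (185, 184, 214), (186, 184, 213), (187, 185, 215), (188, 184, 216), (189, 188, 218), (190, 187, 216), (191, 185, 216), (192, 185, 217)]
163 L [(185, 167), (186, 168), (187, 171), (188, 167), (189, 171), (190, 172), (191, 174), (192, 173), (193, 174), (194, 174), (195, 177), (196, 177), (197, 177), (198, 175), (199, 179), (2
[... 2648 characters left out ...]
, (200, 131), (201, 130), (202, 136), (203, 132), (204, 134), (205, 134), (206, 135), (207, 134), (208, 133), (209, 132), (210, 129), (211, 133), (212, 130), (213, 133), (214, 130), (215, 132), (216, 130), (217, 129)] R [(285, 126), (286, 130), (287, 133), (288, 133), (289, 129), (290, 135), (291, 129), (292, 133), (293, 131), (294, 133), (295, 133), (296, 133), (297, 133), (298, 133), (299, 133), (300, 135), (301, 134), (302, 131), (303, 133), (304, 133), (305, 131), (306, 131), (307, 131), (308, 129), (309, 126), (310, 126), (311, 131), (312, 127), (313, 130), (314, 126), (315, 116), (316, 129), (317, 160), (318, 163), (319, 166), (320, 166), (321, 165), (322, 167), (323, 164), (324, 170)]
```

View pics/w7z.png

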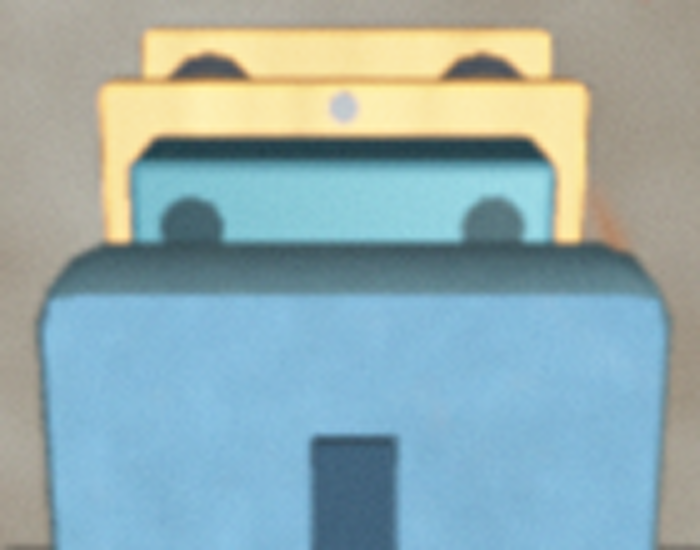

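```bash
python3 - <<'E'
from h import *
c=cam("wrist"); s=arm.sense(); p=s['tcp_pos']
from scipy.spatial.transform import Rotation as Ro
q=s['tcp_rot']; R=Ro.from_quat(np.r_[q[1:],q[0]]).as_matrix()
f=lambda px,z: np.round((R.T@(onz(c,px,z)-p))*1000,1)
zu=p[2]-.0023
for n,px,z in [("loL163",(210.7,163),.111),("loR163",(295.4,163),.111),("loL170",(211,170),.111),("loR170",(295,170),.111),("lo+y left",(220,157.3),.111),("lo+y right",(285,157.3),.111),
 ("upL190",(192,190),zu+.022),("upR190",(319.5,190),zu+.022),("upL230",(194.6,230),zu+.022),("upR230",(316.3,230),zu+.022),("up+y top",(250,183.4),zu+.022),("up+y bot",(250,173),zu)]: print(n,f(px,z), np.round(onz(c,px,z),4))
# edge tilt in rows: find subpixel row of +y edges across columns
im=cv2.imread("pics/w7.png")[:,:,1].astype(float)
def sub(col,r0,r1,th):
    v=im[r0:r1,col-1:col+2].mean(1); i=np.argmax(v>th); return r0+i-1+(th-v[i-1])/(v[i]-v[i-1])
for th,r0,r1,name in [(137,154,163,"lo+y"),(155,176,190,"up+y")]:
    cols=np.arange(225,282,4); rr=[sub(k,r0,r1,th) for k in cols]; a=np.polyfit(cols,rr,1); print(name,np.degrees(np.arctan(a[0])),np.polyval(a,255),np.std(rr-np.polyval(a,cols)))
E
```

```text
loL163 [-29.8 -36.5  50.3] [0.4178 0.2242 0.111 ]
loR163 [ 28.8 -36.5  50.3] [0.4764 0.2221 0.111 ]
loL170 [-29.8 -31.6  50.3] [0.4176 0.2192 0.111 ]
loR170 [ 28.7 -31.5  50.3] [0.4761 0.2171 0.111 ]
lo+y left [-23.2 -40.5  50.3] [0.4245 0.2279 0.111 ]
lo+y right [ 21.5 -40.4  50.3] [0.4692 0.2263 0.111 ]
upL190 [-27.7 -37.4 -19.7] [0.4199 0.225  0.181 ]
upR190 [ 30.1 -37.3 -19.7] [0.4776 0.2229 0.181 ]
upL230 [-27.8 -17.7 -19.7] [0.4192 0.2053 0.181 ]
upR230 [ 29.8 -17.6 -19.7] [0.4767 0.2032 0.181 ]
up+y top [ -1.4 -40.5 -19.7] [0.4463 0.2271 0.181 ]
up+y bot [ -1.8 -40.3   2.3] [0.4459 0.2269 0.159 ]
lo+y 0.061606400055763226 157.19282362789707 0.027923162794147634
up+y -0.03689336859416793 183.2712408831912 0.05796168123321292
```

Yaw and y agree to about 0.1° and 0.2 mm. In x the held half sits about 1.6–2 mm towards tool +x. I'll correct by −1.8 mm and come down part way.

Request:
carry_out([
  [[-0.045,0,0.2,0,1],[0,0,0.3,0,1],[0,0,0.2,0,1],[0,0,0,0,1],[0,0,0,0,1],[0,0,0,0,1]],
])

```text
time_s: 15.8
tcp_pos: [0.4445, 0.1867, 0.1332]
tcp_rot: [-0.0, 1.0, -0.017, 0.0]
ft_force: [0.8, 1.3, -0.7]
finger_gap: 0.0589
```

```bash
python3 look.py 8; python3 - <<'E'
import cv2; im=cv2.imread("pics/w8.png"); cv2.imwrite("pics/w8z.png",cv2.resize(im[135:235,185:325],None,fx=5,fy=5,interpolation=cv2.INTER_CUBIC))
E
```

```text
[0.44451096 0.18671975 0.13317556] [-8.26829340e-05  9.99847441e-01 -1.74646900e-02  2.67597931e-04] [ 0.82012689  1.32147832 -0.72388005] 0.0589394351805801 15.8
```

View pics/w8z.png

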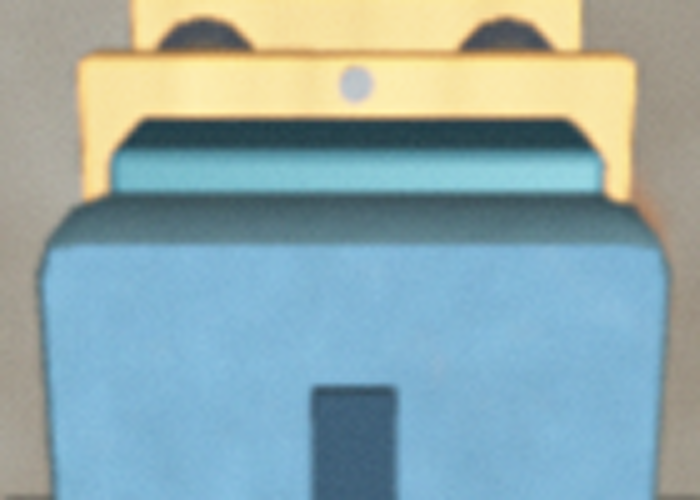

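View pics/s8z.png

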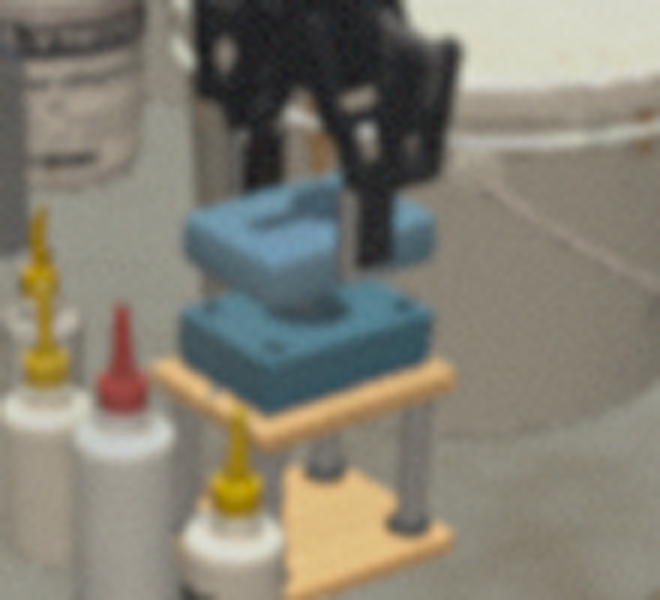

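```bash
cat > rel.py <<'E'
import sys
from h import *
from scipy.spatial.transform import Rotation as Ro
im=cv2.imread(sys.argv[1]).astype(float); rl,ru=int(sys.argv[2]),int(sys.argv[3])
c=cam("wrist"); s=arm.sense(); p=s['tcp_pos']; q=s['tcp_rot']; R=Ro.from_quat(np.r_[q[1:],q[0]]).as_matrix()
zu=p[2]-.0023; print("underside",zu,"rotvec dev deg",np.degrees((Ro.from_matrix(R)*Ro.from_euler('x',180,degrees=True)).as_rotvec()))
f=lambda px,z: np.round((R.T@(onz(c,px,z)-p))*1000,1)
def edge(v,i0,i1):
    g=np.abs(np.gradient(v)); w=g[i0:i1].copy(); k=np.argmax(w)+i0; a=np.arange(k-2,k+3); return (a*g[k-2:k+3]).sum()/g[k-2:k+3].sum()
red=im[:,:,2]; 
for n,r,z,(a,b,d,e) in [("lo",rl,.111,(203,216,292,312)),("up",ru,zu+.022,(186,199,313,325))]:
    v=red[r-1:r+2].mean(0); L,Rr=edge(v,a,b),edge(v,d,e); pl,pr=f((L,r),z),f((Rr,r),z); print(n,round(L,1),round(Rr,1),pl,pr,"mid",(pl+pr)[0]/2,"w",(pr-pl)[0])
g=im[:,:,1]
col=g[:,240:262].mean(1)
for n,z,(a,b) in [("lo+y",.111,tuple(map(int,sys.argv[4].split(',')))),("up bot",zu,tuple(map(int,sys.argv[5].split(',')))),("up top",zu+.022,tuple(map(int,sys.argv[6].split(','))))]:
    k=edge(col,a,b); print(n,round(k,2),f((251,k),z))
E
python3 rel.py pics/w8.png 169 190 161,169 170,178 180,188
```

```text
underside 0.13083260662757085 rotvec dev deg [ 0.00719192 -0.02578542 -2.00420678]
lo 206.2 305.3 [-28.1 -38.2  22.1] [ 30.8 -38.2  22.2] mid 1.3499999999999996 w 58.900000000000006
up 191.9 318.8 [-27.8 -37.4 -19.7] [ 29.7 -37.3 -19.7] mid 0.9499999999999993 w 57.5
lo+y 165.08 [ -1.5 -40.6  22.1]
up bot 172.88 [ -1.3 -40.3   2.3]
up top 183.19 [ -1.  -40.6 -19.7]
```

Request:
carry_out([
  [[0.01,0,0.12,0,1],[0,0,0.12,0,1],[0,0,0,0,1],[0,0,0,0,1],[0,0,0,0,1],[0,0,0,0,1]],
])

```text
time_s: 16.7
tcp_pos: [0.4447, 0.1866, 0.1234]
tcp_rot: [-0.0, 1.0, -0.017, 0.0]
ft_force: [0.6, 0.5, -1.4]
finger_gap: 0.0593
```

```bash
python3 look.py 9; python3 rel.py pics/w9.png 171 190 164,171 171,178 180,188; python3 - <<'E'
import cv2; im=cv2.imread("pics/w9.png"); cv2.imwrite("pics/w9z.png",cv2.resize(im[135:235,185:325],None,fx=5,fy=5,interpolation=cv2.INTER_CUBIC))
from h import *
c=cam("scene"); s=arm.sense(); 
import math
y=math.radians(-2); ctr=s['tcp_pos'][:2]
for sx,sy in [(-1,1),(-1,-1),(1,1)]:
    o=np.array([sx*30*math.cos(y)-sy*42.5*math.sin(y),sx*30*math.sin(y)+sy*42.5*math.cos(y)])/1000+ctr
    for z in (.085,.111,.121,.143): print(sx,sy,z,(proj(c,[*o,z])-[240,100])*6)
E
```

```text
[0.4447286  0.18663945 0.12341673] [-3.18871961e-05  9.99847520e-01 -1.74620373e-02  1.13157871e-04] [ 0.56973933  0.53535949 -1.36855842] 0.059285046321126265 16.7
underside 0.12104903792567814 rotvec dev deg [ 4.87831817e-04 -6.06257435e-03 -2.00265545e+00]
lo 203.0 307.9 [-28.3 -39.2  12.3] [ 30.5 -39.1  12.4] mid 1.0999999999999996 w 58.8
up 192.0 318.9 [-27.7 -37.4 -19.7] [ 29.8 -37.3 -19.7] mid 1.0500000000000007 w 57.5
lo+y 168.29 [ -1.4 -40.7  12.3]
up bot 172.85 [ -1.3 -40.4   2.3]
up top 183.21 [ -1.  -40.6 -19.7]
-1 1 0.085 [262.88768438 420.11024687]
-1 1 0.111 [265.37201929 360.61122091]
-1 1 0.121 [266.34398923 337.33285198]
-1 1 0.143 [268.51540718 285.32808708]
-1 -1 0.085 [428.06317246 364.24060644]
-1 -1 0.111 [432.42547508 306.26672176]
-1 -1 0.121 [434.13111102 283.59925684]
-1 -1 0.143 [437.93939681 232.98811393]
1 1 0.085 [171.5826167  362.98130759]
1 1 0.111 [172.88507259 305.06846067]
1 1 0.121 [173.39431462 282.42534791]
1 1 0.143 [174.53131065 231.86956519]
```

View pics/w9z.png

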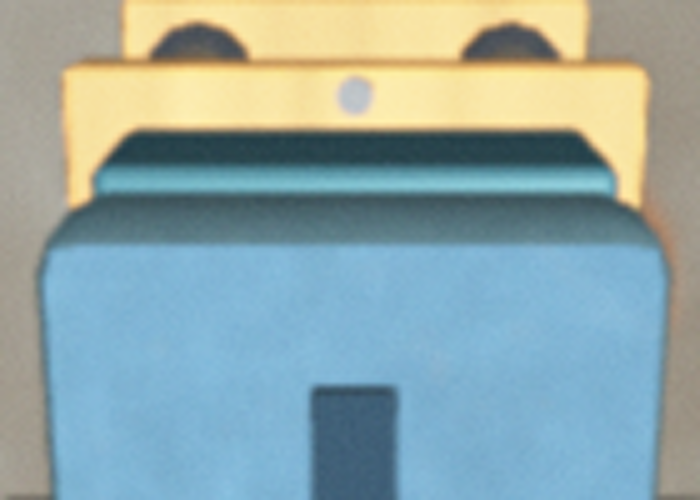

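View pics/s9z.png

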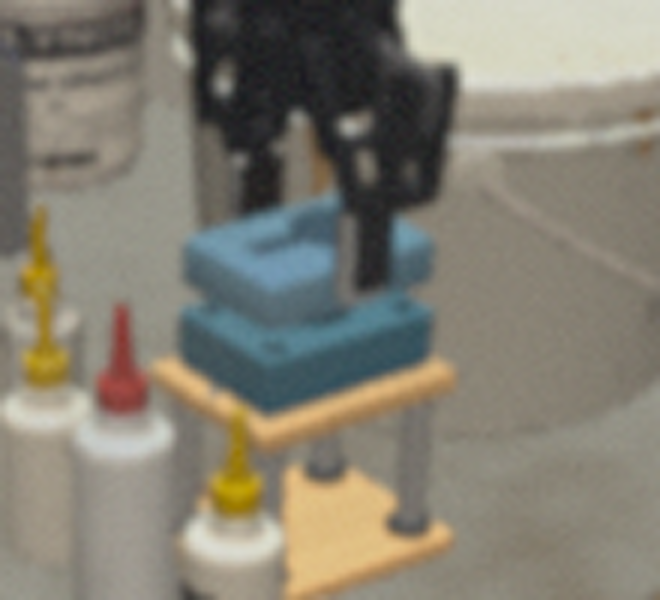

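View pics/t9z.png

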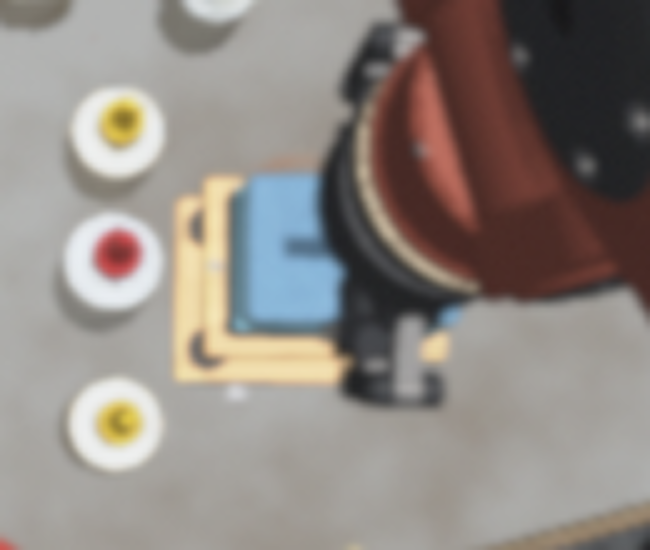

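```bash
python3 -c "
from workcell import arm
print(arm.close_job()); s=arm.sense(); print(s['tcp_pos'],s['finger_gap'],s['time_s'])"
```

```text
the job is handed in; nothing more can be done
None
the job is handed in; nothing more can be done
```

The mould is ready to close and the job is handed in, at about 17 s of the 58 s allowed. I pressed the brass insert flush. The larger loose half then went over the bottles with its underside at about 0.21 m. It is now held level above the lower half, with the arm still gripping it.

Last checks:
- **Insert:** it reached its stop with the fingertips at z = 0.1110 m and the force rising to 32 N. The pictures afterwards showed no raised rim.
- **Gap:** the underside is at 0.121 m, so about 10 mm above the face. The scene view's top corners agree, but its blurred front corner read nearer 13 mm.
- **Alignment:** the halves line up to about 0.1 mm in x and 0.3 mm in y. Their yaw matched to about 0.1°, measured higher up before the last descent, and the tool is level to about 0.01°. The blurred, rounded edges limit this to about 0.5 mm.
- **Corrections:** the first look showed an x offset of about 1.6–2 mm. I took it out before the final descent.
- **Surroundings:** the halves were kept apart throughout. The bottles stood in the same places in the last pictures. The knob was unmoved when I looked after the lift; I didn't view it again later.

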